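# Jar lid through the recycling flap

### The job

Put the jar lid that lies on top of the recycling caddy into the caddy: push the self-closing flap down and hold it open with one finger, and with the other finger slide the lid along the deck over the edge and in, then come away so that the flap springs shut. Push the lid gently: do not grip or lift it, and do not lay it on the shut flap. Leave everything else where it stands.

Things in the scene. Friction and masses are not known exactly. Their poses are not given: they have to be found in the camera images.
- caddy: grey countertop recycling caddy, a fixed closed box 260 mm long (its x), 180 mm wide (its y), 150 mm tall, walls 4 mm; origin at the centre of its underside, z up. Its flat top (the deck, z = 150 mm) has one rectangular opening, x from -90 to +10 mm and y from -65 to +65 mm, shut flush by a steel flap. The deck between x = +10 and +130 mm is plain solid shelf, on which the jar lid lies. Inside it is empty down to its floor
- opening_edge (a point): middle of the deck's straight edge where the shelf meets the opening, at deck height (caddy x = 10 mm, y = 0, z = 150 mm); over this edge the lid goes in
- flap (a joint): angle of the flap, rad: 0 shut and flush with the deck, grows to 1.4 as it is pushed down into the caddy. The flap is a steel plate 98 x 126 x 4 mm hinged along the opening's edge at caddy x = -90 mm; its free edge (towards +x of the caddy, beside the shelf) swings down. A spring always shuts it: about 0.7 N opens it at the free edge, about 5 N holds it 1 rad open when pressed 25 mm from the hinge; the lid's weight alone does not open it
- lid: brass-coloured round metal jar lid, 48 mm diameter, 14 mm thick, about 30 g, lying flat on the deck's shelf; origin at its centre (half-way up, 7 mm above the deck), z up
- cork: bystander: cork stopper, 26 mm across, 32 mm tall, on the caddy's deck near a far corner; origin at the centre of its underside
- spice: bystander: small spice jar, 34 mm across, 45 mm tall, on the deck near the other far corner; origin at the centre of its underside
- jar: bystander: open glass jar, 72 mm across, 100 mm tall, on the counter; origin at the centre of its underside
- mug: bystander: white mug, 80 mm across, 90 mm tall, on the counter; origin at the centre of its underside
- bowl: bystander: white bowl, 130 mm across, 55 mm tall, on the counter; origin at the centre of its underside
- tumbler: bystander: upturned glass tumbler, 68 mm across, 95 mm tall, on the counter; origin at the centre of its underside
- spoon: bystander: metal spoon lying on the counter; origin at its middle, on its underside
Mind the look-alikes: they are no part of the job. What is meant by the lid is not pink, purple or turquoise, and is the smaller of those in its own colour.

How it is judged:
By the outcome, as a careful person would: the job done as asked, in the order asked, and still so for the second after the job is handed in, with the robot touching nothing.
It also fails if it takes over 51 s, if anything falls off the work surface, if the arm or the gripper's body presses on something with over 40 N, if the wrist force passes 120 N, or if a joint passes its speed limit or range.

### The arm

A 6-joint arm with a two-finger parallel gripper is mounted at the origin on the work surface. World frame = base frame: x ahead of the robot, y to its left, z up, the work surface at z = 0. Lengths are in m, angles in degrees, forces in N, time in s.
With the tool pointing down it reaches from about 0.35 to 0.8 m from the base axis. Payload 7.3 kg.
Tool frame: the origin (TCP) lies at the very end of the fingers, on their centre line; the grasp point (between the pads) lies 19 mm behind it (ctrl.pinch_z is the distance from the TCP to the grasp point, in m); x points along the fingers, z is the direction in which the jaws open and shut, and the axes are right-handed (so a half turn about x gives the same grasp; the last joint's range is limited). The gripper opens to 85 mm and grips with 20 to 120 N. Pads are 22 mm wide; open, the fingers measure 114 mm over their backs; the gripper's body (76 mm by 85 mm) begins 54 mm behind the grasp point. The pads swing forward as they close: fully open they stand 13 mm farther back than shut.
Start: joints at [60.218, 19.595, 87.324, -0, 73.075, -8.365], TCP at [0.192, 0.489, 0.198] pointing down, gripper open.
Joint ranges: [-145.02, 145.02], [-44.19, 115.74], [2.07, 154.8], [-57.11, 237.11], [16.16, 152.29], [-177.93, 177.93]. Speed limits (degrees/s): [147.25, 147.25, 180, 180, 180, 180].

### API

Orientations are given as [roll, pitch, yaw] about the fixed x, y, z axes, in that order (R = Rz(yaw) Ry(pitch) Rx(roll)).
In Python, from cell import ctrl gives the robot as it stands. The module is installed in compiled form; this text tells all that it offers.
- The arm moves only by the tool send_rows, never from a script. Its argument "increments" is a list that holds one entry, the list of rows, each a list of 7 numbers: the turn, a rotation vector about the tool's x, y, z in rad, then the shift along the tool's x, y, z in mm, then the gripper's target within -1 to 1 (shut at 1, half-way at 0, fully open at -1). In form: [[[wx, wy, wz, tx, ty, tz, gripper], ...]]. A call has 1 to 8 rows; each row is the pose to reach, as a shift and turn from the pose commanded when the call began, along the tool's axes at that moment; what a row does not reach only later rows make up. A row lasts 1/10 s, in which the tool goes at most 50 mm and 8.59 degrees, less where a joint would pass 70% of its speed; a pose out of reach is approached as far as the arm can. A call with a gripper value outside its range is refused whole. The fingers move at their own pace and stop on an object; the grip force is fixed at half the most. Time passes only in rows, so rows that repeat a pose let the fingers close. It gives the time, the measured TCP pose, the force and the opening at its end, in the units of the state.
- ctrl.read_state(): the state, without advancing time (a new reading comes with each control period).
- ctrl.read_camera(name): name is "scene" or "top" or "wrist"; returns the picture (420x560x3 uint8, red, green, blue); there is no depth.
- ctrl.get_calibration(name): a dict with "camera_matrix" (3x3 intrinsics, pixels), "R" (3x3) and "t" (3): a world point X has camera coordinates R X + t; the wrist camera has in their place "hand_eye" (4x4, takes a point from camera to tool coordinates, whose origin is the TCP and whose axes are the tool frame's). Camera axes: x right, y down, z forward; pixel columns grow to the right and rows downward; lengths in m; the calibration is good to about 2 mm. A picture is of the moment at which its call begins: read the wrist's pose just before it. get_calibration takes no time and is no camera call.
- ctrl.hand_in(): hands the job in, once; it reports no verdict.
The state is a dict: "time": time; "q": joint angles; "dq": joint speeds; "tau": joint torques, N m; "tool_pos": TCP position; "tool_rot": TCP orientation; "wrist_force": force on the tool from outside, world axes, zero at the start; "torque": the same for the moment, N m; "width": finger opening in m.
Only numpy, scipy, OpenCV 4.12 (cv2) and the standard library are available. Lean on these libraries where they do the work, as an engineer would, in place of code of your own. Each camera call takes 0.05 s, during which the arm holds its last target.

## Working session

There is one attempt and no reset: what is moved stays moved. The work goes in short steps, Python scripts to look and compute and a tool call to move; the robot and the scene stay as the last step left them, time stands still between calls to the robot, and variables do not carry over. Pictures are saved under pics/ and viewed, and the job is handed in when it is done.

Besides the shell and the picture viewer there is one more tool, called as a command line: name --argument value ..., lists and objects as JSON in quotes. send_rows: Moves the arm, as the interface text tells. Its arguments: {"type":"object","properties":{"increments":{"type":"array"}},"required":["increments"]}

```bash
mkdir -p pics
python3 - <<'E'
from cell import ctrl
import cv2
print(ctrl.read_state(), ctrl.pinch_z)
for n in ["scene","top","wrist"]:
    im=ctrl.read_camera(n); cv2.imwrite(f"pics/{n}0.png",im[:,:,::-1])
    print(n,ctrl.get_calibration(n))
E
```

```text
{'time': 0.0, 'q': array([ 6.02183192e+01,  1.96374100e+01,  8.73772616e+01,  6.83326378e-04,
        7.30743171e+01, -8.36496299e+00]), 'dq': array([ 0.06025626, -0.05347852, -0.06050976,  0.02838028,  0.08309239,
        0.12058578]), 'tau': array([-3.31737856e-04, -4.33659053e+01, -2.46022260e+01, -1.36968265e-04,
        7.59053801e-03,  5.33626093e-06]), 'tool_pos': array([0.19145116, 0.48836477, 0.19751699]), 'tool_rot': array([ 171.21433872,   89.91100892, -120.20257858]), 'wrist_force': array([ 0.5176748 , -0.18782343, -0.21057371]), 'torque': array([ 0.03430393,  0.02014799, -0.0265859 ]), 'width': 0.08554490918198268} 0.0187
scene {'camera_matrix': array([[417.48079228,   0.        , 282.79483504],
       [  0.        , 417.48079228, 206.59459166],
       [  0.        ,   0.        ,   1.        ]]), 'R': array([[ 0.79609746,  0.60498364, -0.01495453],
       [ 0.39836652, -0.54249223, -0.73959874],
       [-0.45555785,  0.58283529, -0.67288191]]), 't': array([-0.41384342, -0.1272733 ,  1.39164301])}
top {'camera_matrix': array([[447.64961016,   0.        , 275.44631091],
       [  0.        , 447.64961016, 210.27153949],
       [  0.        ,   0.        ,   1.        ]]), 'R': array([[-0.00932617, -0.99985449, -0.0142838 ],
       [-0.99370209,  0.01086204, -0.11152654],
       [ 0.11166547,  0.01315372, -0.9936588 ]]), 't': array([0.01872833, 0.54835037, 1.4438333 ])}
wrist {'camera_matrix': array([[293.4597227 ,   0.        , 280.63178716],
       [  0.        , 293.4597227 , 208.11760568],
       [  0.        ,   0.        ,   1.        ]]), 'hand_eye': array([[-1.69419773e-07, -3.17250046e-01,  9.48341926e-01,
        -1.74616720e-01],
       [ 5.87104930e-04, -9.48341762e-01, -3.17249991e-01,
         8.04938852e-02],
       [ 9.99999828e-01,  5.56722472e-04,  1.86419734e-04,
         9.53372340e-05],
       [ 0.00000000e+00,  0.00000000e+00,  0.00000000e+00,
         1.00000000e+00]])}
```

View pics/scene0.png

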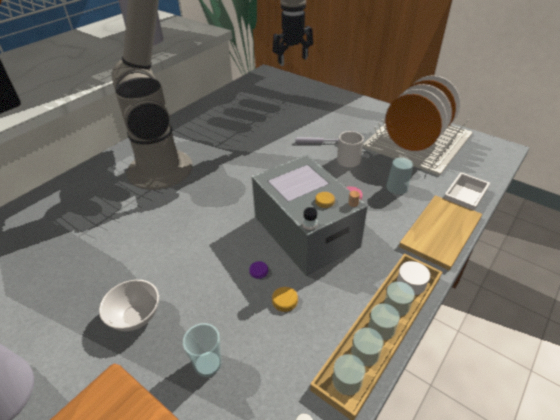

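View pics/top0.png

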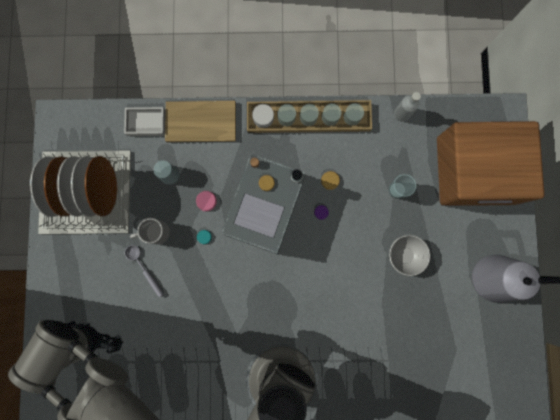

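View pics/wrist0.png

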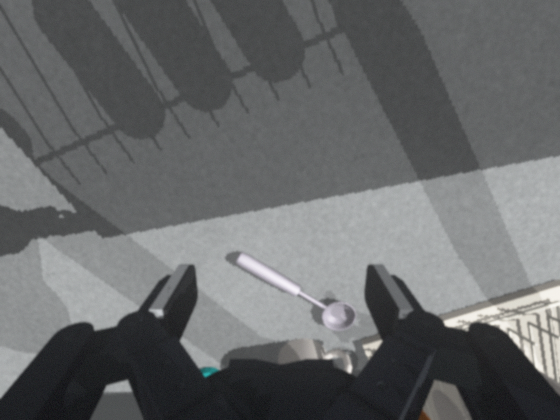

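The jar lid on the deck is at top (267,183) and scene (326,199). The flap is the light panel, with the cork and spice jar at the far corners. I'll zoom in to pick points.

Run:
```python
import cv2
a=cv2.imread("pics/scene0.png")[145:285,235:385]; cv2.imwrite("pics/sc_c.png",cv2.resize(a,None,fx=4,fy=4,interpolation=cv2.INTER_CUBIC))
a=cv2.imread("pics/top0.png")[145:265,200:340]; cv2.imwrite("pics/top_c.png",cv2.resize(a,None,fx=5,fy=5,interpolation=cv2.INTER_CUBIC))
```

```text
(no output)
```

View pics/sc_c.png

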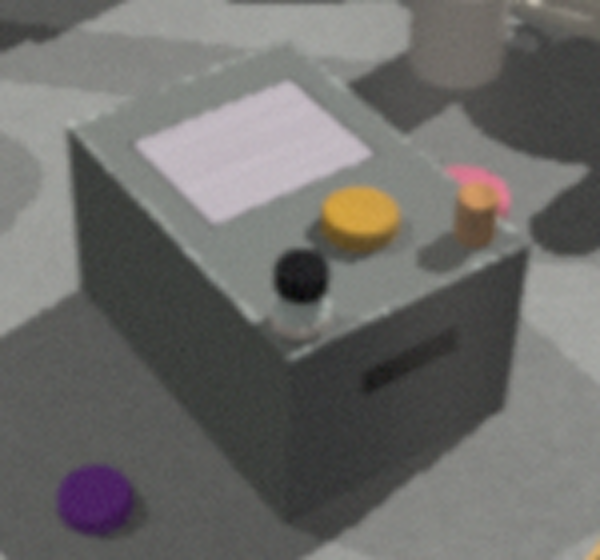

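View pics/top_c.png

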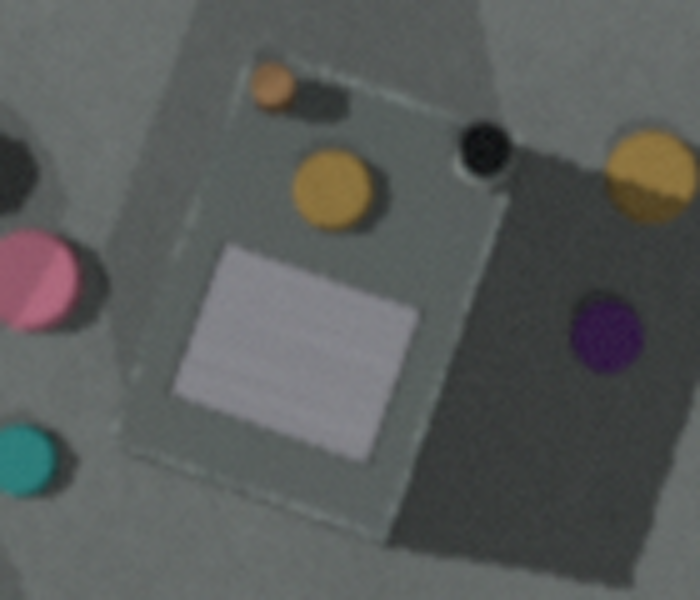

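```bash
cat > h.py <<'E'
import numpy as np, cv2
from cell import ctrl
from scipy.spatial.transform import Rotation as Rn
def P(n):
    c=ctrl.get_calibration(n); return c["camera_matrix"]@np.c_[c["R"],c["t"]]
def tri(ps,pt):
    X=cv2.triangulatePoints(P("scene"),P("top"),np.float64(ps).reshape(2,1),np.float64(pt).reshape(2,1))[:,0]; return X[:3]/X[3]
def proj(n,X):
    p=P(n)@np.append(X,1); return p[:2]/p[2]
def onz(n,p,z):
    c=ctrl.get_calibration(n); d=c["R"].T@np.linalg.inv(c["camera_matrix"])@np.array([p[0],p[1],1]); o=-c["R"].T@c["t"]
    return o+d*(z-o[2])/d[2]
E
python3 - <<'E'
from h import *
np.set_printoptions(precision=4,suppress=True)
S=lambda x,y:((x+.5)/4-.5+235,(y+.5)/4-.5+145)
T=lambda x,y:((x+.5)/5-.5+200,(y+.5)/5-.5+145)
pts={"fe_cork":((371,154),(232,243)),"fe_sp":((217,222),(418,313)),"h_cork":((292,82),(173,393)),"h_sp":((136,146),(365,462)),"lidtop":((361,211),(333,189)),"corkTop":((478,195),(272,85)),"spTop":((303,270),(485,149))}
R={}
for k,(s,t) in pts.items():
    R[k]=tri(S(*s),T(*t)); z={"lidtop":.164,"corkTop":.182,"spTop":.195}.get(k,.15)
    print(k,R[k],onz("scene",S(*s),z)[:2],onz("top",T(*t),z)[:2])
# fit rigid caddy pose from flap corners (mean of the views at z=.15)
def fit(get):
    m=np.array([[8,-63],[8,63],[-90,-63],[-90,63]])/1000.
    # determine which side is +y
    best=None
    for sg in (1,-1):
        A=m*[1,sg]; B=np.array([get(k)[:2] for k in("fe_cork","fe_sp","h_cork","h_sp")])
        a=A-A.mean(0);b=B-B.mean(0);th=np.arctan2((a[:,0]*b[:,1]-a[:,1]*b[:,0]).sum(),(a*b).sum())
        r=np.array([[np.cos(th),-np.sin(th)],[np.sin(th),np.cos(th)]]);t=B.mean(0)-r@A.mean(0)
        e=np.abs(A@r.T+t-B).max()
        if best is None or e<best[0]:best=(e,sg,np.degrees(th),t)
    return best
for nm,g in (("tri",lambda k:R[k]),("scene",lambda k:onz("scene",S(*pts[k][0]),.15)),("top",lambda k:onz("top",T(*pts[k][1]),.15))):
    b=fit(g);print(nm,b)
    th=np.radians(b[2]);r=np.array([[np.cos(th),-np.sin(th)],[np.sin(th),np.cos(th)]])
    for k in("lidtop","corkTop","spTop"):
        z={"lidtop":.164,"corkTop":.182,"spTop":.195}[k]
        v=R[k] if nm=="tri" else onz(nm,(S if nm=="scene" else T)(*pts[k][0 if nm=="scene" else 1]),z)
        print("  ",k,r.T@(v[:2]-b[3])*1000)
E
```

```text
fe_cork [0.5889 0.1012 0.1527] [0.5882 0.1051] [0.5884 0.1007]
fe_sp [ 0.546  -0.0104  0.1508] [ 0.5474 -0.0075] [ 0.5442 -0.012 ]
h_cork [0.4993 0.1384 0.1486] [0.5024 0.1391] [0.4972 0.1366]
h_sp [0.456  0.0223 0.1473] [0.4597 0.0215] [0.4544 0.0209]
lidtop [0.62   0.0396 0.163 ] [0.6218 0.04  ] [0.6185 0.0385]
corkTop [0.6799 0.0748 0.1819] [0.6809 0.0758] [0.6788 0.074 ]
spTop [ 0.6379 -0.0513  0.1919] [ 0.6412 -0.0525] [ 0.6358 -0.0524]
tri (np.float64(0.0031110805759981593), -1, np.float64(-20.945364881687393), array([0.5608, 0.0482]))
   lidtop [58.3072 13.0484]
   corkTop [101.7082  67.3356]
   spTop [107.5793 -65.4062]
scene (np.float64(0.003853870947762683), -1, np.float64(-19.931677276001018), array([0.5629, 0.0506]))
   lidtop [58.9541 10.1586]
   corkTop [102.2943  63.9929]
   spTop [108.7111 -70.1969]
top (np.float64(0.0027921562234063807), -1, np.float64(-20.829426934376112), array([0.5593, 0.047 ]))
   lidtop [58.2472 13.1197]
   corkTop [102.0325  67.7365]
   spTop [106.8258 -65.6618]
```

```bash
cat >> h.py <<'E'
np.set_printoptions(precision=4,suppress=True)
YAW=np.radians(-20.6); OC=np.array([.5605,.0485,0])
RC=Rn.from_euler("z",YAW).as_matrix()
def c2w(p): return RC@(np.array(p)/1000)+OC      # caddy mm -> world m
def w2c(p): return RC.T@(np.array(p)-OC)*1000
def toolR(th,sgn=1):
    # jaws along caddy x, finger A (towards -x) lower by tilt th deg; tool z = sgn * dir(B->A)
    t=np.radians(th); x=np.array([np.sin(t),0,-np.cos(t)]); z=sgn*np.array([-np.cos(t),0,-np.sin(t)])
    return RC@np.c_[x,np.cross(z,x),z]
def cur():
    s=ctrl.read_state(); return Rn.from_euler("xyz",s["tool_rot"],degrees=True).as_matrix(),s["tool_pos"],s
def inc(Rt,pt,R0=None,p0=None):
    if R0 is None: R0,p0,_=cur()
    return Rn.from_matrix(R0.T@Rt).as_rotvec(), R0.T@(np.array(pt)-p0)*1000
E
python3 - <<'E'
from h import *
R0,p0,s=cur(); print(R0)
for sg in(1,-1):
    w,t=inc(toolR(0,sg),c2w([-20,10,320])); print(sg,w,np.degrees(np.linalg.norm(w)),t)
E
```

```text
[[-0.0006 -0.931   0.3651]
 [-0.001   0.3651  0.931 ]
 [-1.      0.0002 -0.0012]]
1 [-1.585  -0.0008 -0.0011] 90.81490959282098 [-122.0906 -483.9898 -265.2908]
-1 [ 1.5566 -0.0011  0.0008] 89.18513131432337 [-122.0906 -483.9898 -265.2908]
```

send_rows --increments '[[[0.1,0,0,-50,-30,-20,-1],[0.25,0,0,-100,-60,-40,-1],[0.4,0,0,-122,-110,-60,-1],[0.55,0,0,-122,-150,-85,-1],[0.7,0,0,-122,-190,-110,-1],[0.84,0,0,-122,-230,-130,-1],[0.98,0,0,-122,-270,-150,-1],[1.12,0,0,-122,-310,-170,-1]]]'

```text
time: 0.95
tool_pos: [0.4164, 0.2185, 0.3203]
tool_rot: [39.7, 90.0, 43.8]
wrist_force: [0.3, 1.1, -0.5]
width: 0.0854
```

Run:
```python
from h import *
R0,p0,s=cur(); print(s["q"],p0)
w,t=inc(toolR(0,-1),c2w([-20,10,320])); print(w,t)
```

```text
[18.3309  9.7113 81.5632  0.0087 88.7072 14.2443] [0.4164 0.2185 0.3203]
[ 0.4309  0.0002 -0.0003] [   0.3102 -162.3927  117.6422]
```

send_rows --increments '[[[0.12,0,0,0,-35,25,-1],[0.24,0,0,0,-70,50,-1],[0.36,0,0,0,-110,80,-1],[0.43,0,0,0,-140,100,-1],[0.431,0,0,0,-162,118,-1],[0.431,0,0,0,-162,118,-1],[0.431,0,0,0,-162,118,-1]]]'

```text
time: 1.65
tool_pos: [0.5455, 0.0676, 0.3195]
tool_rot: [-175.6, 89.9, 164.1]
wrist_force: [-0.4, 0.1, -0.7]
width: 0.0851
```

Run:
```python
from h import *
R0,p0,s=cur(); print(s["q"],p0,s["dq"])
im=ctrl.read_camera("wrist"); cv2.imwrite("pics/w1.png",im[:,:,::-1])
```

```text
[-0.9442 18.9123 69.4524  0.0231 91.7218 19.4004] [0.5455 0.0676 0.3195] [ 1.5279 -1.3203  0.5641  0.1502  0.1002  0.0525]
```

View pics/w1.png

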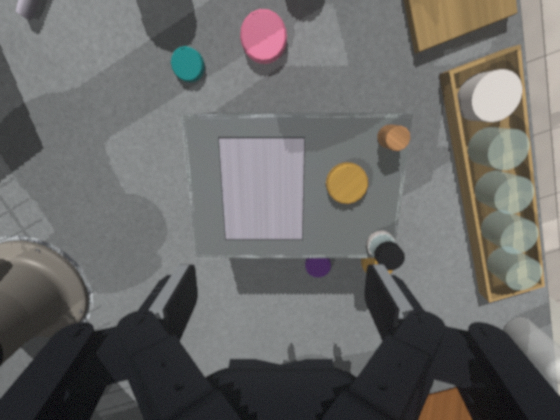

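```bash
cat >> h.py <<'E'
def wz(p,z,R0,p0):
    c=ctrl.get_calibration("wrist"); H=c["hand_eye"]
    d=R0@H[:3,:3]@np.linalg.inv(c["camera_matrix"])@np.array([p[0],p[1],1]); o=p0+R0@H[:3,3]
    return o+d*(z-o[2])/d[2]
E
python3 - <<'E'
from h import *
R0,p0,s=cur()
im=cv2.imread("pics/w1.png")
cv2.imwrite("pics/w1c.png",cv2.resize(im[105:270,175:425],None,fx=3.2,fy=3.2,interpolation=cv2.INTER_CUBIC))
hsv=cv2.cvtColor(im,cv2.COLOR_BGR2HSV)
m=cv2.inRange(hsv,(15,120,80),(30,255,255)); m[:150]=0;m[220:]=0
ys,xs=np.nonzero(m[:, :375]); print("lid blob",xs.mean(),ys.mean(),xs.min(),xs.max(),ys.min(),ys.max())
f=cv2.inRange(hsv,(110,8,120),(170,80,255)); f[:120]=0;f[255:]=0;f[:,:200]=0;f[:,320:]=0
cs,_=cv2.findContours(f,0,1); c=max(cs,key=cv2.contourArea); q=cv2.approxPolyDP(c,8,True)[:,0]; print(q)
for p in q: print(p,wz(p,.15,R0,p0),w2c(wz(p,.15,R0,p0)))
print("lid",w2c(wz((347,182),.164,R0,p0)))
E
```

```text
lid blob 346.751155624037 182.74730354391372 327 367 163 203
[[220 138]
 [225 237]
 [300 239]
 [303 139]]
[220 138] [0.4987 0.14   0.15  ] [-90.0749  63.9279 150.    ]
[225 237] [0.4543 0.0246 0.15  ] [-90.9868 -59.7506 150.    ]
[300 239] [ 0.5434 -0.0113  0.15  ] [  5.0478 -61.9456 150.    ]
[303 139] [0.5876 0.1061 0.15  ] [  5.0938  63.4007 150.    ]
lid [ 56.2438  16.5316 164.    ]
```

View pics/w1c.png

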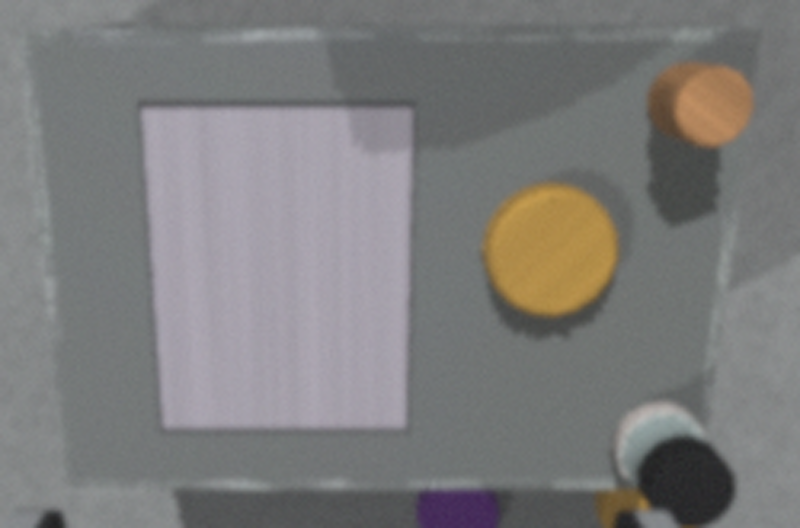

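Run:
```python
from h import *
c=ctrl.get_calibration("wrist");H=np.linalg.inv(c["hand_eye"]);K=c["camera_matrix"]
for x in(0,-13,-30):
  for y in(-11,11):
    for z in(42.5,57):
      p=H@np.array([x/1e3,y/1e3,z/1e3,1]);u=K@p[:3];print(x,y,z,u[:2]/u[2])
a=cv2.imread("pics/w1.png")[250:380,130:430]; cv2.imwrite("pics/w1f.png",cv2.resize(a,None,fx=2.6,fy=2.6,interpolation=cv2.INTER_CUBIC))
```

```text
0 -11 42.5 [343.0221 256.9391]
0 -11 57 [364.8447 256.9402]
0 11 42.5 [345.3521 226.163 ]
0 11 57 [367.9824 226.1669]
-13 -11 42.5 [347.257  266.8454]
-13 -11 57 [370.5529 266.8457]
-13 11 42.5 [349.9184 234.3009]
-13 11 57 [374.1371 234.3043]
-30 -11 42.5 [353.7416 282.0146]
-30 -11 57 [379.2936 282.0135]
-30 11 42.5 [356.9551 246.8414]
-30 11 57 [383.6214 246.8439]
```

View pics/w1f.png

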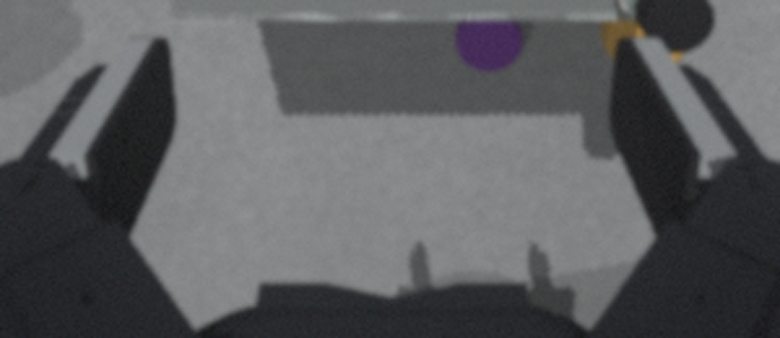

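Run:
```python
from h import *
R0,p0,s=cur()
im=ctrl.read_camera("scene")[:,:,::-1].copy(); cv2.imwrite("pics/s2.png",im)
for q in([0,0,42.5],[0,0,-42.5],[-13,0,42.5],[-13,0,-42.5],[-50,0,42.5],[-50,0,-42.5]):
    print(q,proj("scene",p0+R0@np.array(q)/1000))
u,v=proj("scene",p0).astype(int)
cv2.imwrite("pics/s2c.png",cv2.resize(im[v-90:v+50,u-80:u+80],None,fx=4,fy=4,interpolation=cv2.INTER_CUBIC));print(u-80,v-90)
```

```text
[0, 0, 42.5] [318.0604 135.7003]
[0, 0, -42.5] [297.0009 119.4396]
[-13, 0, 42.5] [318.3073 130.7329]
[-13, 0, -42.5] [297.0473 114.597 ]
[-50, 0, 42.5] [319.036  116.0702]
[-50, 0, -42.5] [297.184  100.3311]
227 37
```

View pics/s2c.png

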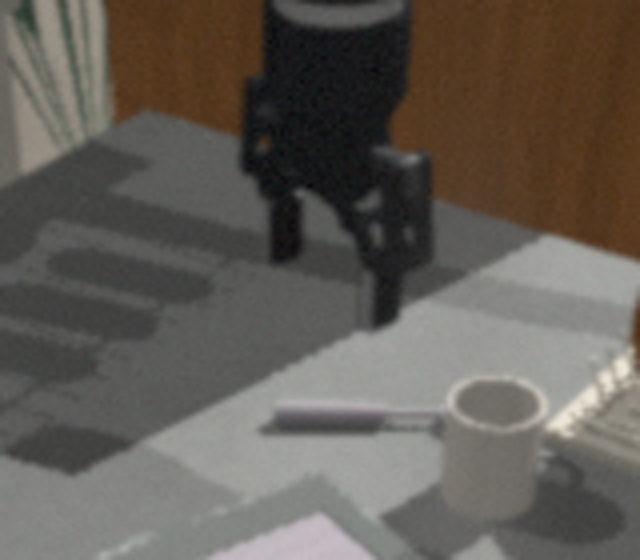

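The open fingertips appear about 45 mm behind the nominal TCP in both views, but the text says 13 mm. I'll shut the gripper in the air and check the tip position against the TCP.

send_rows --increments '[[[0,0,0,0,0,0,1],[0,0,0,0,0,0,1],[0,0,0,0,0,0,1],[0,0,0,0,0,0,1],[0,0,0,0,0,0,1],[0,0,0,0,0,0,1],[0,0,0,0,0,0,1],[0,0,0,0,0,0,1]]]'

```text
time: 2.55
tool_pos: [0.5457, 0.0678, 0.3202]
tool_rot: [111.5, 90.0, 91.2]
wrist_force: [-0.2, -0.0, -0.8]
width: 0.0002
```

Run:
```python
from h import *
R0,p0,s=cur();print(s["width"],p0)
im=ctrl.read_camera("scene")[:,:,::-1].copy()
u,v=proj("scene",p0).astype(int);print(proj("scene",p0),proj("scene",p0+R0@[-.019,0,0]),u-80,v-90)
a=cv2.resize(im[v-90:v+50,u-80:u+80],None,fx=2.5,fy=2.5,interpolation=cv2.INTER_CUBIC)
w=ctrl.read_camera("wrist")[:,:,::-1][200:400,180:380]
b=cv2.resize(w,None,fx=1.75,fy=1.75,interpolation=cv2.INTER_CUBIC)
cv2.imwrite("pics/shut.png",np.hstack([a,b]))
c=ctrl.get_calibration("wrist");H=np.linalg.inv(c["hand_eye"]);K=c["camera_matrix"]
for x in(0,-13,-30,-45):
  for y in(-11,11):
      p=H@np.array([x/1e3,y/1e3,0,1]);q=K@p[:3];print(x,y,q[:2]/q[2],"crop",(q[:2]/q[2]-[180,200])*1.75+[400,0])
```

```text
0.00020503113798360785 [0.5457 0.0678 0.3202]
[307.305  127.3946] [307.5086 120.1867] 227 37
0 -11 [279.0398 256.9369] crop [573.3197  99.6396]
0 11 [279.0011 226.1527] crop [573.2519  45.7673]
-13 -11 [278.9533 266.8458] crop [573.1682 116.9801]
-13 11 [278.9084 234.2921] crop [573.0896  60.0112]
-30 -11 [278.8207 282.0195] crop [572.9362 143.5341]
-30 11 [278.7655 246.8357] crop [572.8395  81.9624]
-45 -11 [278.6803 298.0787] crop [572.6906 171.6377]
-45 11 [278.613 260.217] crop [572.5727 105.3797]
```

View pics/shut.png

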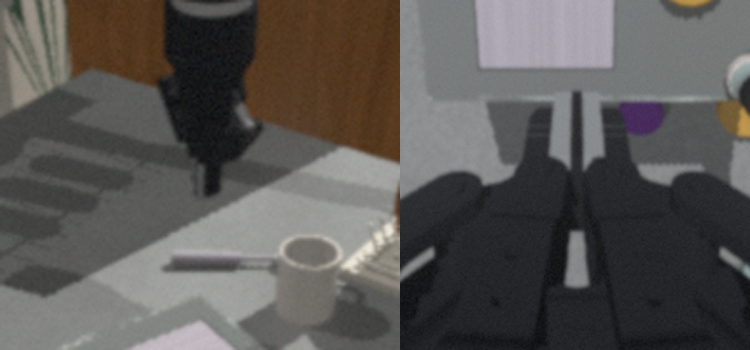

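Both cameras agree that the finger ends sit about 32 mm behind the nominal TCP when shut and about 45 mm when open. The 13 mm swing itself matches the text. I'll use the visible tips as the reference and confirm by touching the deck.

```bash
cat >> h.py <<'E'
OC=OC-RC[:,0]*.001
TIP=-45.
def tcpB(xb,y,zb,th,back=0,half=42.5):
    "TCP (world) for B inner tip at caddy (xb,y,zb), retracted by back mm along the tool axis"
    R=toolR(th,-1); return R, c2w([xb,y,zb])-R@np.array([TIP+back,0,half])/1000
def tips(half=42.5):
    R0,p0,s=cur(); return w2c(p0+R0@np.array([TIP,0,half])/1e3), w2c(p0+R0@np.array([TIP,0,-half])/1e3), s
E
python3 - <<'E'
from h import *
R,p=tcpB(88,14,153,15,back=90); print(p); print(*inc(R,p))
R,p=tcpB(88,14,153,15); print(p,np.linalg.norm(p[:2]))
E
```

```text
[0.5975 0.0495 0.1855]
[ 0.0054 -0.2618 -0.0008] [134.7204   0.8563  54.9754]
[0.6193 0.0413 0.0985] 0.6207163365938818
```

send_rows --increments '[[[0,-0.05,0,0,0,20,-1],[0,-0.12,0,30,0,40,-1],[0,-0.2,0,65,1,55,-1],[0.005,-0.262,0,100,1,55,-1],[0.005,-0.262,0,135,1,55,-1],[0.005,-0.262,0,135,1,55,-1],[0.005,-0.262,0,135,1,55,-1],[0.005,-0.262,0,135,1,55,-1]]]'

```text
time: 3.45
tool_pos: [0.5993, 0.0496, 0.1878]
tool_rot: [0.5, 74.8, -20.1]
wrist_force: [-0.2, -0.1, 0.7]
width: 0.0854
```

Run:
```python
from h import *
print(tips()); R,p=tcpB(88,14,153,15); print(*inc(R,p))
w=ctrl.read_camera("wrist")[:,:,::-1]; cv2.imwrite("pics/w3.png",w)
w=ctrl.read_camera("scene")[:,:,::-1]; cv2.imwrite("pics/s3.png",cv2.resize(w[60:270,190:420],None,fx=3,fy=2.85,interpolation=cv2.INTER_CUBIC))
```

```text
(array([ 66.1475,  14.5689, 242.3419]), array([-15.8668,  14.5839, 220.0113]), {'time': 3.45, 'q': array([ 0.5015, 20.2076, 90.1686, -6.4451, 55.4961, 24.0897]), 'dq': array([-0.0252, -0.3541,  0.1223, -0.1217, -0.3018,  0.0614]), 'tau': array([  0.0493, -43.3512, -24.3157,  -0.3851,  -1.0407,  -0.0026]), 'tool_pos': array([0.5993, 0.0496, 0.1878]), 'tool_rot': array([  0.4787,  74.7683, -20.1143]), 'wrist_force': array([-0.2082, -0.0676,  0.6593]), 'torque': array([ 0.0581,  0.1179, -0.0483]), 'width': 0.08544663159549999})
[-0.0002  0.004  -0.0022] [91.7712 -0.8815 -2.5675]
```

View pics/w3.png

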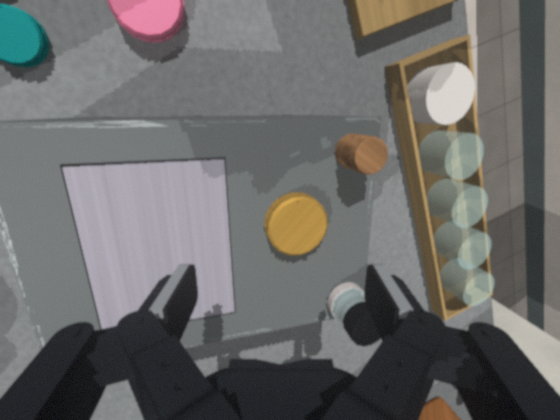

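View pics/s3.png

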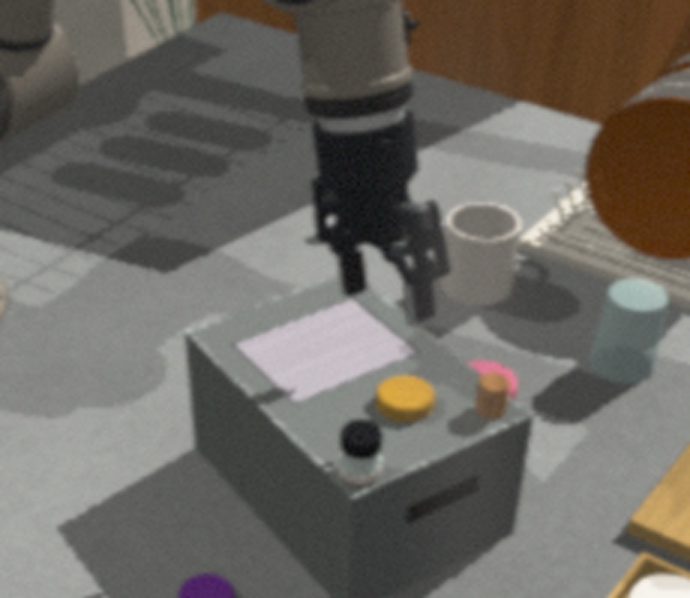

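Run:
```python
from h import *
R0,p0,s=cur(); b,a,_=tips()
print("B",proj("scene",c2w(b)),"obs 328.3,169.5  A",proj("scene",c2w(a)),"obs", (190+350/3,60+290/2.85))
im=cv2.imread("pics/w3.png")
hsv=cv2.cvtColor(im,cv2.COLOR_BGR2HSV)
m=cv2.inRange(hsv,(18,120,80),(30,255,255)); m[:185]=0;m[270:]=0;m[:,340:]=0
x,y,w,h=cv2.boundingRect(m);print(x,y,w,h)
print("lid",w2c(wz((296,222.5),.164,R0,p0)), "right edge",w2c(wz((x+w,222),.160,R0,p0)))
for p in((64,165),(225,158),(234.5,314)): print(w2c(wz(p,.15,R0,p0)))
```

```text
B [328.0993 172.8598] obs 328.3,169.5  A [307.6652 163.0223] obs (306.6666666666667, 161.75438596491227)
265 193 62 62
lid [ 55.5986  17.4932 164.    ] right edge [ 82.2952  13.7132 160.    ]
[-88.9347  64.3679 150.    ]
[  7.8385  64.7866 150.    ]
[  8.0843 -64.0662 150.    ]
```

send_rows --increments '[[[0,0.004,0,20,0,-2.5,-1],[0,0.004,0,40,0,-2.5,-1],[0,0.004,0,55,0,-2.5,-1],[0,0.004,0,62,0,-2.5,-1],[0,0.004,0,68,0,-2.5,-1],[0,0.004,0,74,0,-2.5,-1],[0,0.004,0,80,0,-2.5,-1],[0,0.004,0,80,0,-2.5,-1]]]'

```text
time: 4.35
tool_pos: [0.6149, 0.0433, 0.107]
tool_rot: [0.2, 75.2, -20.4]
wrist_force: [0.5, -0.4, 1.3]
width: 0.0856
```

Run:
```python
from h import *
b,a,s=tips();print(b,a,s["wrist_force"]); R,p=tcpB(88,14,153,15); print(*inc(R,p))
w=ctrl.read_camera("wrist")[:,:,::-1]; cv2.imwrite("pics/w4.png",w)
w=ctrl.read_camera("scene")[:,:,::-1]; cv2.imwrite("pics/s4.png",cv2.resize(w[110:260,240:390],None,fx=4,fy=4,interpolation=cv2.INTER_CUBIC))
print((proj("scene",c2w(b))-[240,110])*4,(proj("scene",c2w(a))-[240,110])*4)
```

```text
[ 83.3965  14.2383 161.3913] [  1.2126  14.2047 139.6933] [ 0.4892 -0.4237  1.3045]
[ 0.0004 -0.0037 -0.0009] [ 9.444  -0.2698  2.4743]
[361.7769 372.4046] [282.5548 326.2824]
```

View pics/w4.png

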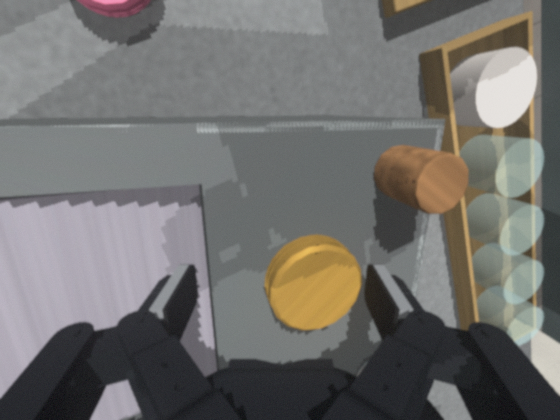

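View pics/s4.png

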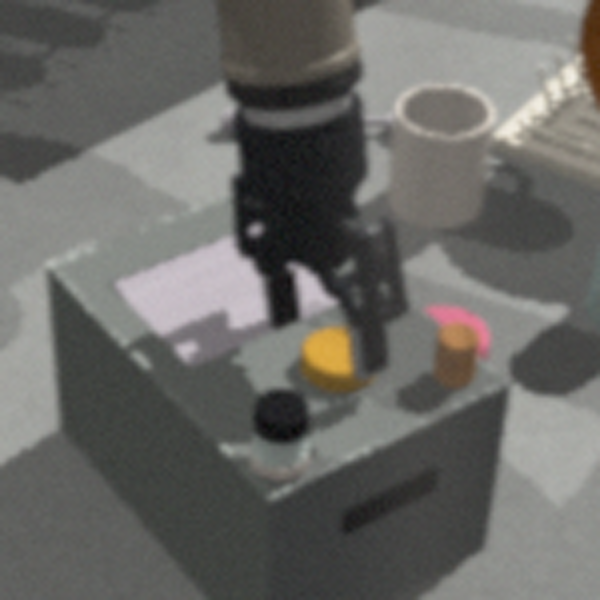

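send_rows --increments '[[[0,0,0,2,0,1,-1],[0,0,0,4,0,1,-1],[0,0,0,6,0,1,-1],[0,0,0,8,0,1,-1],[0,0,0,8,0,1,-1]]]'

```text
time: 4.95
tool_pos: [0.6175, 0.0423, 0.0995]
tool_rot: [0.2, 75.2, -20.4]
wrist_force: [0.8, 0.1, 0.5]
width: 0.0853
```

Run:
```python
from h import *
b,a,s=tips();print(b,a,s["wrist_force"],s["torque"]); 
w=ctrl.read_camera("wrist")[:,:,::-1]; cv2.imwrite("pics/w5.png",w)
w=ctrl.read_camera("scene")[:,:,::-1]; cv2.imwrite("pics/s5.png",cv2.resize(w[110:260,240:390],None,fx=4,fy=4,interpolation=cv2.INTER_CUBIC))
```

```text
[ 86.1869  14.254  153.8002] [  3.9935  14.2191 132.1382] [0.7673 0.0795 0.5284] [ 0.0997  0.0905 -0.0429]
```

View pics/w5.png

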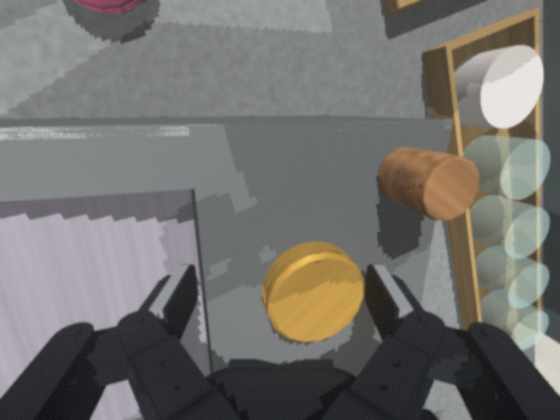

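View pics/s5.png

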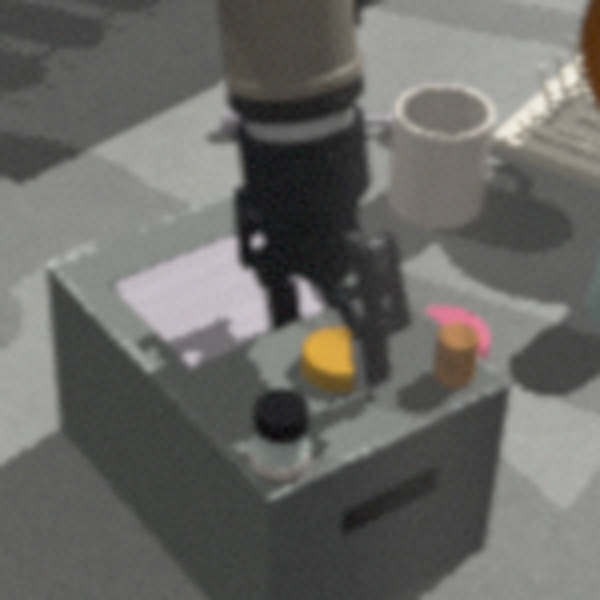

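```bash
cat >> h.py <<'E'
def wproj(X,R0,p0):
    c=ctrl.get_calibration("wrist");H=np.linalg.inv(c["hand_eye"]);q=R0.T@(np.array(X)-p0)
    u=c["camera_matrix"]@(H@np.append(q,1))[:3];return u[:2]/u[2]
E
python3 - <<'E'
from h import *
R0,p0,s=cur()
print("edge10",wproj(c2w([10,65,150]),R0,p0),wproj(c2w([10,-35,150]),R0,p0))
for an in(0,5,10,15,20):
    t=np.radians(an);print(an,[wproj(c2w([-90+98*np.cos(t),y,150-98*np.sin(t)]),R0,p0) for y in(63,-35)])
a=cv2.imread("pics/w5.png")[150:400,0:400]; cv2.imwrite("pics/w5c.png",cv2.resize(a,None,fx=2,fy=2,interpolation=cv2.INTER_CUBIC))
E
```

```text
edge10 [198.6277 190.6349] [215.758  380.8149]
0 [array([193.9128, 195.7762]), array([211.7342, 381.6945])]
5 [array([193.3068, 190.5224]), array([210.3666, 368.2834])]
10 [array([191.0669, 186.0127]), array([207.7684, 356.4946])]
15 [array([187.457 , 182.1339]), array([204.1072, 346.1441])]
20 [array([182.6794, 178.7954]), array([199.5179, 337.0752])]
```

View pics/w5c.png

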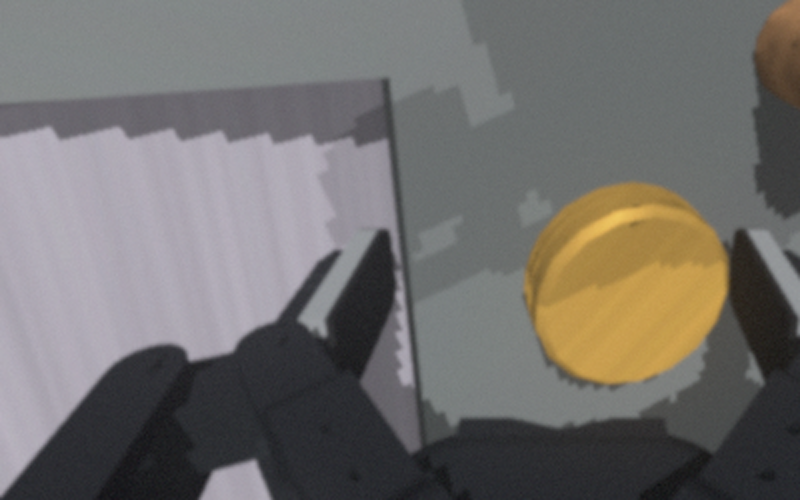

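send_rows --increments '[[[0,0,0,1.5,0,0,-1],[0,0,0,3,0,0,-1],[0,0,0,3,0,0,-1]]]'

```text
time: 5.35
tool_pos: [0.6183, 0.042, 0.0966]
tool_rot: [0.2, 75.2, -20.4]
wrist_force: [0.9, 0.1, 0.5]
width: 0.0857
```

send_rows --increments '[[[0,0,0,1.5,0,0,-1],[0,0,0,3,0,0,-1],[0,0,0,3,0,0,-1]]]'

```text
time: 5.65
tool_pos: [0.6192, 0.0418, 0.0943]
tool_rot: [0.2, 75.2, -20.4]
wrist_force: [-0.4, -0.2, 2.5]
width: 0.0854
```

Run:
```python
from h import *
b,a,s=tips();print(b,a,s["wrist_force"],s["torque"]); 
w=ctrl.read_camera("wrist")[:,:,::-1]; cv2.imwrite("pics/w6.png",cv2.resize(w[150:400,0:400],None,fx=2,fy=2,interpolation=cv2.INTER_CUBIC))
w=ctrl.read_camera("scene")[:,:,::-1]; cv2.imwrite("pics/s6.png",cv2.resize(w[140:240,280:380],None,fx=6,fy=6,interpolation=cv2.INTER_CUBIC))
```

```text
[ 87.8815  14.3125 148.6786] [  5.7076  14.2738 126.9427] [-0.4152 -0.1709  2.466 ] [ 0.0403  0.1991 -0.0171]
```

View pics/w6.png

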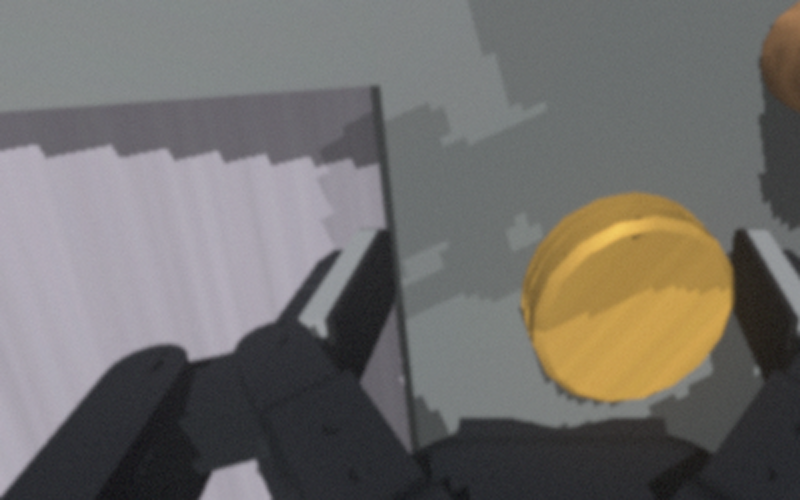

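View pics/s6.png

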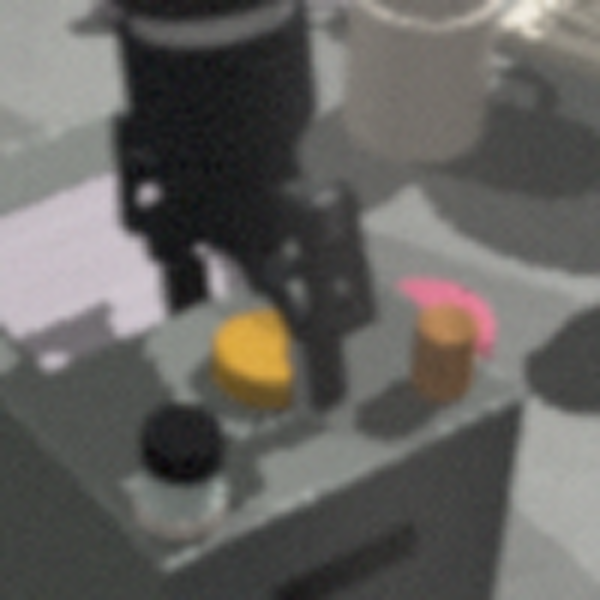

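send_rows --increments '[[[0,0,0,1,0,0,-1],[0,0,0,2,0,0,-1],[0,0,0,2,0,0,-1]]]'

```text
time: 6.05
tool_pos: [0.6194, 0.0417, 0.0938]
tool_rot: [0.2, 75.1, -20.3]
wrist_force: [-10.2, 1.5, 14.8]
width: 0.0855
```

send_rows --increments '[[[0,0,0,1,0,0,-1],[0,0,0,2,0,0,-1],[0,0,0,2,0,0,-1]]]'

```text
time: 6.35
tool_pos: [0.6196, 0.0417, 0.0936]
tool_rot: [0.3, 75.1, -20.3]
wrist_force: [-19.6, 2.5, 26.9]
width: 0.0851
```

Run:
```python
from h import *
R0,p0,_=cur()
b,a,s=tips();print(b,a,s["wrist_force"],s["torque"]); 
w=ctrl.read_camera("wrist")[:,:,::-1]; cv2.imwrite("pics/w7.png",cv2.resize(w[150:400,0:400],None,fx=2,fy=2,interpolation=cv2.INTER_CUBIC))
cr=lambda p:(p-[0,150])*2
print("edge10",cr(wproj(c2w([10,65,150]),R0,p0)),cr(wproj(c2w([10,-25,150]),R0,p0)))
for an in(0,5,10,15,20):
    t=np.radians(an);print(an,[cr(wproj(c2w([-90+98*np.cos(t),y,150-98*np.sin(t)]),R0,p0)) for y in(63,-25)])
```

```text
[ 88.207   14.364  148.0057] [  6.0701  14.3325 126.1303] [-19.5585   2.5221  26.8584] [-0.4073  0.8365 -0.3849]
edge10 [386.7504  90.7408] [421.7353 454.1293]
0 [array([376.8098, 101.5876]), array([413.113 , 455.9962])]
5 [array([376.1495,  89.9107]), array([410.6683, 427.8842])]
10 [array([371.9758,  79.9526]), array([405.5694, 403.3305])]
15 [array([364.88  ,  71.4352]), array([398.1945, 381.893 ])]
20 [array([355.3092,  64.1395]), array([388.8443, 363.2028])]
```

View pics/w7.png

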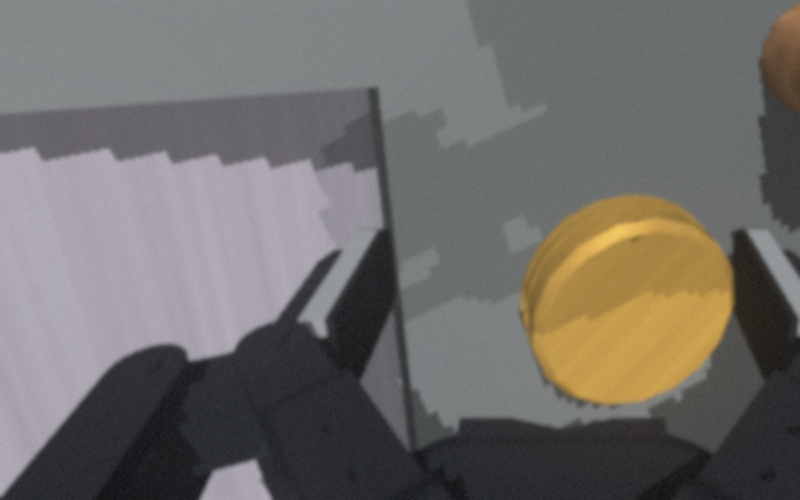

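send_rows --increments '[[[0,0,0,-3,0,0,-1],[0,0,0,-6.5,0,0,-1],[0,0,0,-6.5,0,0,-1]]]'

```text
time: 6.7
tool_pos: [0.6185, 0.042, 0.0966]
tool_rot: [0.2, 75.2, -20.4]
wrist_force: [0.8, -0.1, 1.5]
width: 0.0857
```

```bash
sed -i 's/^TIP=.*/TIP=-46.5/' h.py
python3 - <<'E'
from h import *
R0,p0,_=cur()
b,a,s=tips();print(b,a,s["wrist_force"],s["torque"]); 
w=ctrl.read_camera("scene")[:,:,::-1]; cv2.imwrite("pics/s8.png",cv2.resize(w[140:240,240:340],None,fx=6,fy=6,interpolation=cv2.INTER_CUBIC))
cr=lambda p:(p-[240,140])*6
print("edge10",cr(proj("scene",c2w([10,65,150]))),cr(proj("scene",c2w([10,-65,150]))))
for an in(0,5,10,15,20):
    t=np.radians(an);print(an,[cr(proj("scene",c2w([-90+98*np.cos(t),y,150-98*np.sin(t)]))) for y in(63,-63)])
E
```

```text
[ 86.8438  14.2679 152.4169] [  4.6639  14.2401 130.7035] [ 0.7809 -0.07    1.4913] [ 0.0981  0.1268 -0.0032]
edge10 [532.6418 260.6481] [279.1832 369.8147]
0 [array([526.1415, 259.8044]), array([280.6594, 365.3645])]
5 [array([524.4995, 274.6126]), array([280.3518, 380.2567])]
10 [array([521.8658, 288.2346]), array([279.0899, 393.8637])]
15 [array([518.2805, 300.5733]), array([276.9021, 406.0908])]
20 [array([513.7913, 311.5476]), array([273.8247, 416.8601])]
```

View pics/s8.png

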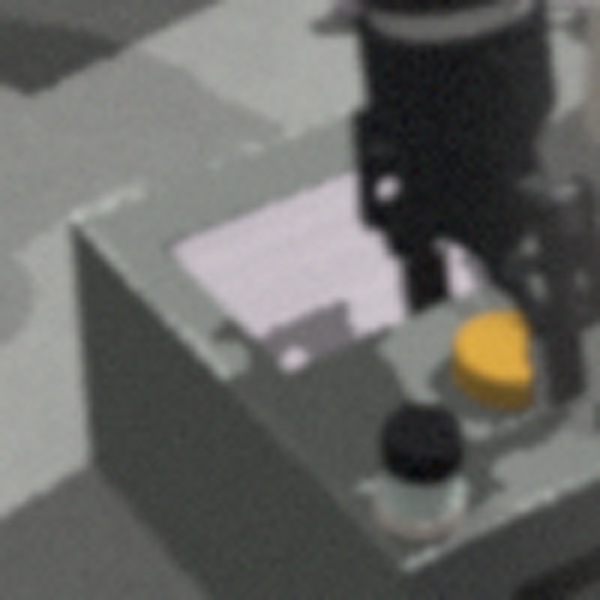

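send_rows --increments '[[[0,0,0,-0.65,0,-2.4,-1],[0,0,0,-1.3,0,-4.8,-1],[0,0,0,-1.95,0,-7.2,-1],[0,0,0,-2.6,0,-9.7,-1],[0,0,0,-3.25,0,-12.1,-1],[0,0,0,-3.9,0,-14.5,-1],[0,0,0,-4.55,0,-16.9,-1],[0,0,0,-5.2,0,-19.3,-1]]]'

```text
time: 7.55
tool_pos: [0.5996, 0.0491, 0.0966]
tool_rot: [0.2, 75.2, -20.4]
wrist_force: [0.8, -0.5, 0.6]
width: 0.0856
```

Run:
```python
from h import *
R0,p0,_=cur()
b,a,s=tips();print(b,a,s["wrist_force"],s["torque"]); 
w=ctrl.read_camera("scene")[:,:,::-1][140:240,240:340]; v=ctrl.read_camera("wrist")[:,:,::-1]
cv2.imwrite("pics/c9.png",np.hstack([cv2.resize(w,(380,380),interpolation=cv2.INTER_CUBIC),v[40:420,60:470]]))
R,p=tcpB(48,14.3,153,19);print(*inc(R,p))
```

```text
[ 66.5683  14.2547 152.4068] [-15.6143  14.2206 130.7038] [ 0.7548 -0.4648  0.6362] [-0.0096 -0.0371  0.0052]
[ 0.0005 -0.0739 -0.0009] [ -2.2992   0.0319 -14.026 ]
```

View pics/c9.png

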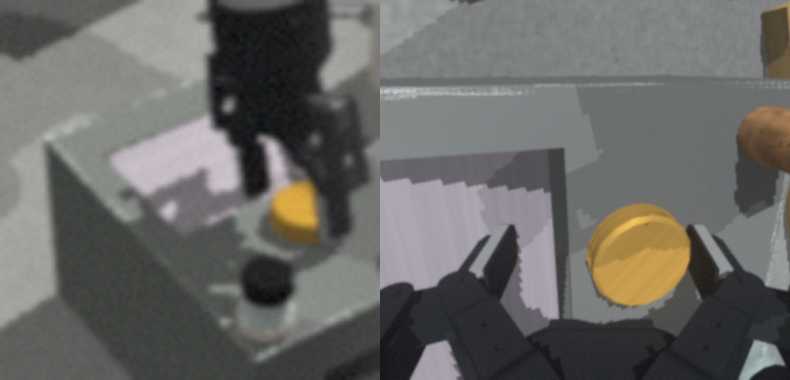

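send_rows --increments '[[[0,-0.009,0,-0.3,0,-1.8,-1],[0,-0.018,0,-0.6,0,-3.5,-1],[0,-0.028,0,-0.9,0,-5.3,-1],[0,-0.037,0,-1.2,0,-7,-1],[0,-0.046,0,-1.5,0,-8.8,-1],[0,-0.055,0,-1.7,0,-10.5,-1],[0,-0.065,0,-2,0,-12.3,-1],[0,-0.074,0,-2.3,0,-14,-1]]]'

```text
time: 8.45
tool_pos: [0.5864, 0.054, 0.0952]
tool_rot: [0.1, 70.9, -20.4]
wrist_force: [2.0, -0.5, 0.8]
width: 0.0854
```

Run:
```python
from h import *
R0,p0,_=cur()
b,a,s=tips();print(b,a,s["wrist_force"],s["torque"]); 
w=ctrl.read_camera("scene")[:,:,::-1][140:240,240:340]; v=ctrl.read_camera("wrist")[:,:,::-1]
cv2.imwrite("pics/c10.png",np.hstack([cv2.resize(w,(380,380),interpolation=cv2.INTER_CUBIC),v[40:420,60:470]]))
R,p=tcpB(32,14.3,153.5,23);print(*inc(R,p))
```

```text
[ 48.2488  14.2325 153.0113] [-32.085   14.2068 125.236 ] [ 2.0386 -0.5428  0.84  ] [-0.0728 -0.1842 -0.0498]
[ 0.0006 -0.0694 -0.0009] [ -2.9002   0.0454 -11.5356]
```

View pics/c10.png

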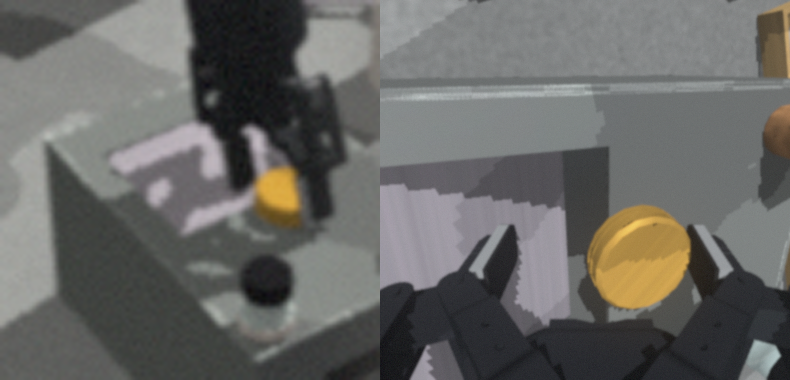

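send_rows --increments '[[[0,-0.009,0,-0.4,0,-1.4,-1],[0,-0.018,0,-0.8,0,-2.9,-1],[0,-0.026,0,-1.1,0,-4.3,-1],[0,-0.035,0,-1.5,0,-5.8,-1],[0,-0.044,0,-1.8,0,-7.2,-1],[0,-0.052,0,-2.2,0,-8.7,-1],[0,-0.061,0,-2.5,0,-10.1,-1],[0,-0.069,0,-2.9,0,-11.5,-1]]]'

```text
time: 9.35
tool_pos: [0.5755, 0.0582, 0.0943]
tool_rot: [0.1, 67.0, -20.4]
wrist_force: [2.4, -2.2, 0.9]
width: 0.0853
```

Run:
```python
from h import *
R0,p0,_=cur()
b,a,s=tips();print(b,a,s["wrist_force"],s["torque"]); 
w=ctrl.read_camera("scene")[:,:,::-1][140:240,240:340]; v=ctrl.read_camera("wrist")[:,:,::-1]
cv2.imwrite("pics/c11.png",np.hstack([cv2.resize(w,(380,380),interpolation=cv2.INTER_CUBIC),v[40:420,60:470]]))
R,p=tcpB(22,14.3,154,25);print(*inc(R,p))
```

```text
[ 32.5444  14.2793 153.7128] [-45.6752  14.2554 120.4457] [ 2.4389 -2.1816  0.8785] [-0.1669 -0.3802  0.0188]
[ 0.0006 -0.0352 -0.0009] [-2.9686  0.0302 -7.5047]
```

View pics/c11.png

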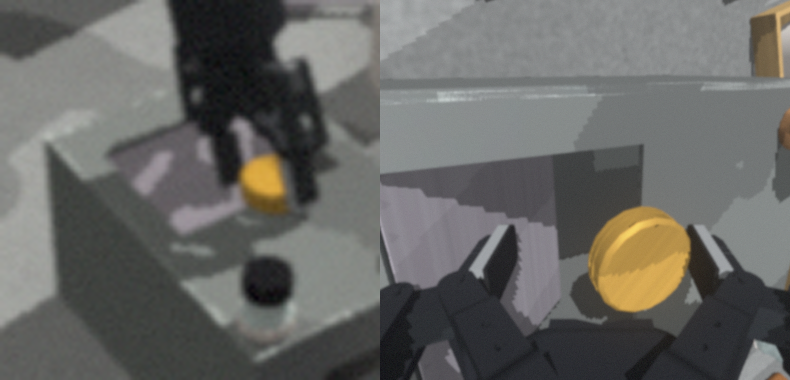

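send_rows --increments '[[[0,0,0,-0.8,0,-1.8,-1],[0,0,0,-1.6,0,-3.7,-1],[0,0,0,-2.3,0,-5.5,-1],[0,0,0,-3.1,0,-7.4,-1],[0,0,0,-3.9,0,-9.2,-1],[0,0,0,-3.9,0,-9.2,-1]]]'

```text
time: 10.05
tool_pos: [0.566, 0.0617, 0.0943]
tool_rot: [0.1, 67.0, -20.4]
wrist_force: [4.0, -1.7, 1.4]
width: 0.0855
```

Run:
```python
from h import *
R0,p0,_=cur()
b,a,s=tips();print(b,a,s["wrist_force"],s["torque"]); 
w=ctrl.read_camera("scene")[:,:,::-1][140:240,240:340]; v=ctrl.read_camera("wrist")[:,:,::-1]
cv2.imwrite("pics/c12.png",np.hstack([cv2.resize(w,(380,380),interpolation=cv2.INTER_CUBIC),v[40:420,60:470]]))
```

```text
[ 22.5042  14.2834 153.7088] [-55.7419  14.2537 120.5041] [ 4.0244 -1.6553  1.3749] [-0.1504 -0.3999  0.0464]
```

View pics/c12.png

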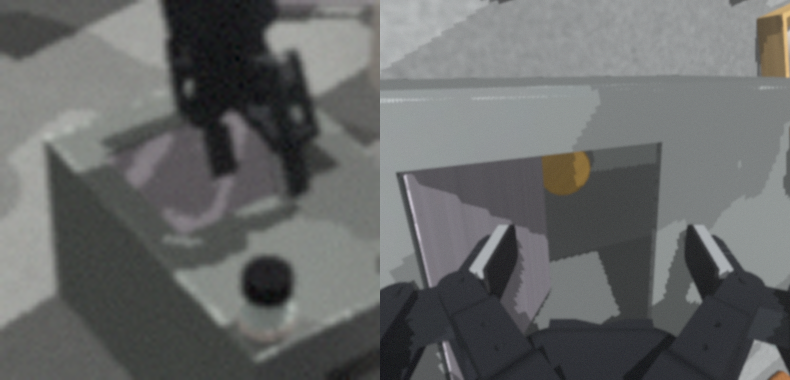

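send_rows --increments '[[[0,0,0,-3.7,0,4.3,-1],[0,0,0,-7.3,0,8.5,-1],[0,0,0,-14.5,0,17,-1],[0,0,0,-23.7,0,20.9,-1],[0,0,0,-37.5,0,26.8,-1],[0,0,0,-56,0,34.6,-1],[0,0,0,-79,0,44.3,-1],[0,0,0,-97,0,52,-1]]]'

```text
time: 10.95
tool_pos: [0.5747, 0.0582, 0.2053]
tool_rot: [0.1, 67.1, -20.4]
wrist_force: [0.4, -0.1, -0.1]
width: 0.0851
```

send_rows --increments '[[[0,0.1,0,-30,0,0,-1],[0,0.2,0,-60,0,-20,-1],[0,0.3,0,-90,0,-40,-1],[0,0.3,0,-90,0,-60,-1],[0,0.3,0,-90,0,-60,-1],[0,0.3,0,-90,0,-60,-1]]]'

```text
time: 11.55
tool_pos: [0.4903, 0.0898, 0.2633]
tool_rot: [0.4, 84.2, -20.2]
wrist_force: [-0.4, 0.2, 0.1]
width: 0.0854
```

Run:
```python
from h import *
b,a,s=tips();print(b,a,s["wrist_force"],s["dq"]); 
for n in("scene","wrist"): cv2.imwrite(f"pics/{n}13.png",ctrl.read_camera(n)[:,:,::-1])
im=cv2.imread("pics/scene13.png"); cv2.imwrite("pics/s13c.png",cv2.resize(im[145:285,235:385],None,fx=4,fy=4,interpolation=cv2.INTER_CUBIC))
```

```text
[-41.6204  14.0177 313.833 ] [-126.1917   13.9123  305.3084] [-0.4166  0.1836  0.1191] [-0.1926  0.8677 -0.8095 -0.2099 -0.3264  0.0961]
```

View pics/s13c.png

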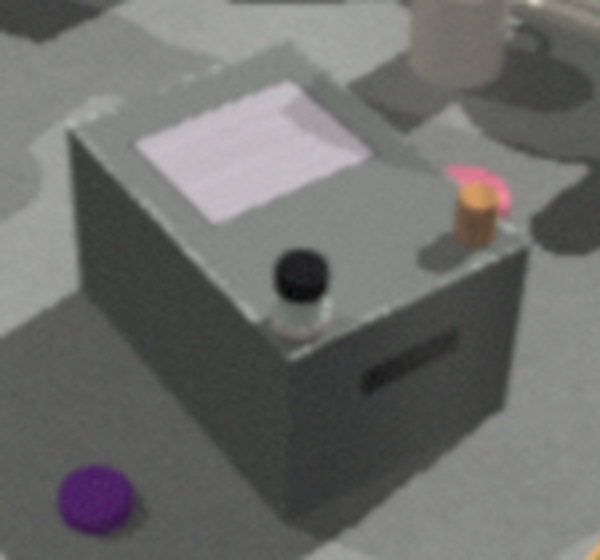

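View pics/wrist13.png

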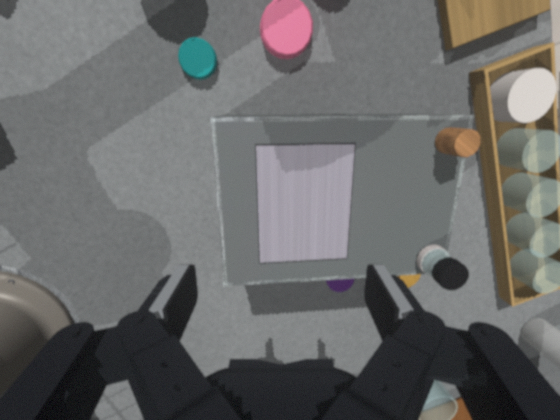

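The flap is shut flush and the lid is gone from the deck. The cork and spice jar are in the same pixels as at the start, at crop (477,215) and (302,290). The robot is well clear, so I'm handing in.

Run:
```python
from cell import ctrl
print(ctrl.hand_in(), ctrl.read_state()["time"])
```

```text
the job is handed in; nothing more can be done
the job is handed in; nothing more can be done
```

The lid is inside the caddy and the flap is shut again. I handed the job in at about 11.7 s of the 51 s allowed.

I tilted the open gripper so that one finger pushed the flap down and held it. The other finger slid the lid slowly along the deck until it dropped in. I then lifted clear and the flap sprang shut.

**Last checks:**
- **Lid:** the wrist picture showed it inside the caddy, well below the open flap, before I lifted away.
- **Flap and bystanders:** after lifting away, the flap was flush with the deck. The cork and spice jar were in the same pixels as at the start. I did not compare the items on the counter pixel by pixel.
- **Robot:** wrist force was back to about zero and the tips were more than 150 mm above the deck.

**What disagreed or went wrong:**
- **Tool end point:** the fingers end about 32 mm short of the stated TCP when shut and about 46 mm short when open. Two cameras and a touch on the deck agreed, so I worked from the visible fingertips.
- **Deck touch:** feeling for the deck with the pushing finger, I let the force reach about 27 N up and 20 N sideways. I then backed off. Forces while pushing the lid stayed under about 5 N.

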